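Ready the sprung board vise and hold its jaw open

TASK

Get the board vise ready for a long circuit board that I will lay in. First swing its folding support leg, which will carry the board's overhanging end, out from the base until it clicks past its catch and sits fully against its end stop; then pull the spring-loaded jaw arm back by its upright handle, away from the fixed jaw, until it is fully against its stop, and keep holding it there with the fingers. Finish while still holding it open (it springs shut if let go), with the leg still fully out and everything else on the bench left where it lies.

Things in the scene. Friction and masses are not known exactly. Their poses are not given: they have to be found in the camera images.
- vise: board vise, fixed to the bench: aluminium base plate 140 (x) x 180 (y) mm, top 14 mm up. Origin: centre of its underside, z up. Fixed jaw: grooved bar 18 x 100 mm along y at x +52, top at z 70. Jaw arm's pivot at (-30, -55), with two 7 mm stop pins to z 76; leg's hinge at (-10, +105) mm, just off the plate's +y edge
- support_leg (a joint): folding support leg, rad, counter-clockwise from above about an upright pin. 0: folded, along the vise's +x; 1.571: out along its +y, on the end stop. Stiff (1 N at the post), stays where left, may start partly out. From 1.16 a spring plunger climbs a bump (3 to 5 N at the post), crests at 1.39 and drops behind it, keeping the leg on the stop
- leg_hinge (a point): point on the leg's hinge axis, 22 mm above the bench, at the height of the leg's bar (13 mm wide, z 18 to 26 mm); 26 mm from the hinge a plunger housing, 13 mm wide, stands on the bar, its knob reaching z 41 mm and lifting 3 mm at the catch
- leg_post (a point): centre of the top of the support leg's post, 80 mm from the hinge: a round upright aluminium post 14 mm in diameter with a rubber cap 16 mm in diameter; the top is 57 mm above the bench, free to be pinched or pushed from 28 mm up. It moves with the leg
- jaw_swing (a joint): angle of the jaw arm about its upright pivot, rad, counter-clockwise from above. 0: at rest, closed, the arm pointing along the vise's +y; 0.85: wound fully back against its stop pin, the handle having swung towards the vise's -x, away from the fixed jaw. A torsion spring drives it back to 0: about 3 N at the handle at rest, 7 N at the stop
- jaw_arm: the moving jaw: two aluminium plates 16 x 118 mm, one above the other (z 48 to 70 mm), with a grooved rubber roller 25 mm in diameter between them 70 mm from the pivot, and the upright handle at the end. Origin: on the pivot axis at bench height; the arm runs along its own y
- jaw_pivot (a point): point on the jaw arm's pivot axis, 59 mm above the bench
- jaw_handle (a point): centre of the top of the jaw arm's handle, 110 mm from the pivot: a round upright black post 14 mm in diameter with a cap 18 mm in diameter (z 110 to 120 mm); the top is 120 mm above the bench, the grip runs from 70 to 110 mm. It moves with the arm
- board: loose bare circuit board, 78 x 180 x 3 mm with chips to 8 mm, lying to the vise's -y side; origin: centre of its underside. Leave alone
- tweezers: loose steel tweezers, 125 mm long along their y, 7 mm high; origin: middle of the underside. Leave alone
- screw_tray: loose open steel tray, 60 x 80 x 16 mm; origin: centre of its underside. Leave alone
- solder_reel: loose solder reel standing flat, 58 mm in diameter, 40 mm high; origin: centre of its underside. Leave alone
- driver: loose small screwdriver, 155 mm long along its x, 17 mm thick; origin: 80 mm from the handle's end, on the bench. Leave alone
- flux_jar: loose small jar, 44 mm in diameter, 35 mm high; origin: centre of its underside. Leave alone
- phone: loose phone lying flat, 150 x 72 x 8 mm; origin: centre of its underside. Leave alone
- meter: loose multimeter lying flat, 180 x 88 mm, 49 mm high; origin: centre of its underside. Leave alone

How it is judged:
On the way, in this order (a step that is already met when the one before it is completed fails the run):
1. the support leg is swung out past its catch and sits on its end stop (value of joint support_leg above 1.5 rad), for 0.2 s.
2. the jaw arm is pulled back against its stop by the fingers (value of joint jaw_swing above 0.8 rad and contact force between the fingers and jaw_arm above 3 N), for 0.3 s.
At the end, for the whole second after the job is handed in: the robot's fingers hold the jaw arm still and wound back to within 0.05 rad of its stop (stop at 0.85), pressing on it with more than 3 N, and the support leg is within 0.07 rad of its end stop at 1.571; it all stays so through the last second (all of step 2 and value of joint support_leg above 1.5 rad and velocity of joint jaw_swing between -0.1 and 0.1 rad/s); the arm keeps its last pose, push and grip.
It fails at once if a thing lying on the bench is pushed more than 25 mm from its place (distance of any of board, tweezers, screw_tray, solder_reel, driver, flux_jar, phone, meter from where it was at the start of the episode above 0.025 m).
It also fails if it takes over 48 s, if anything falls off the work surface, if the arm or the gripper's body presses on something with over 40 N, if the wrist force passes 120 N, or if a joint passes its speed limit or range.

ROBOT

A 6-joint arm with a two-finger parallel gripper is mounted at the origin on the work surface. World frame = base frame: x ahead of the robot, y to its left, z up, the work surface at z = 0. Lengths are in m, angles in rad, forces in N, time in s.
With the tool pointing down it reaches from about 0.275 to 0.725 m from the base axis. Payload 15.9 kg.
Tool frame: the origin (TCP) lies midway between the tips of the shut fingers; the grasp point (between the pads) lies 19 mm behind it; z points along the fingers, y is the line along which they close (so a half turn about z gives the same grasp; the last joint's range is limited). The gripper opens to 85 mm and grips with 20 to 120 N. Pads are 22 mm wide; open, the fingers measure 114 mm over their backs; the gripper's body (76 mm by 85 mm) begins 54 mm behind the grasp point. The pads swing forward as they close: fully open they stand 13 mm farther back than shut.
Start: joints at [-1.224, 0.213, -0.034, 1.323, 0, 1.571], TCP at [0.17, -0.47, 0.231] pointing down, gripper open.
Joint ranges: [-2.98, 2.98], [-0.74, 1.72], [-1.14, 1.35], [-2.1, 2.04], [-1.57, 1.44], [-3.14, 3.14]. Speed limits (rad/s): [1.89, 1.89, 2.39, 2.57, 3.14, 3.14].

INTERFACE

Orientations are given as a rotation vector (axis times angle).
In Python, from workcell import manip gives the robot as it stands. Calls block until the motion is done:
- manip.move_to(position, orientation): joint-space move of the TCP to a pose.
- manip.servo_line(position, attitude=None, max_speed=0.15, f_stop=None): straight line of the TCP; attitude=None keeps the orientation; max_speed is the mean speed in m/s. With f_stop (N) it stops when the force on the tool has changed by that much, and returns True; else False.
- manip.set_joints(angles): joint-space move.
- manip.gripper_to(opening, f_grip=None): opening from 0.0 (shut) to 1.0 (fully open); f_grip is the grip in N (None keeps the last); returns when the fingers have stopped.
- manip.wait(seconds).
- manip.ik(position, orientation): joint angles nearest the present ones, or None.
- manip.read_camera(name): name is "side" or "top" or "wrist"; returns (picture, depth): 480x640x3 uint8, red, green, blue; 480x640 float32, m along the optical axis (not along the pixel's ray), 0 where there is no reading.
- manip.get_calibration(name): a dict with "fx", "fy", "cx", "cy" (pixels), "extrinsics" (4x4, takes a point from camera to world coordinates). Camera axes: x right, y down, z forward; pixel columns grow to the right and rows downward; lengths in m; the calibration is good to about 2 mm. A picture is of the moment at which its call begins: read the wrist's pose just before it. get_calibration takes no time and is no camera call; for the wrist camera it gives the pose at the moment of the call.
A pose or a line that the arm cannot do raises manip.MotionError and nothing moves.
- manip.sign_off(): hands the job in; it is judged then, once.
Readings, each from a call of its own:
- manip.get_time(): time.
- manip.get_joint_pos(): joint angles.
- manip.get_joint_vel(): joint speeds.
- manip.get_joint_efforts(): joint torques, N m.
- manip.get_eef_pos(): TCP position.
- manip.get_tool_rot(): TCP orientation.
- manip.get_wrist_force(): force on the tool from outside, world axes, zero at the start.
- manip.get_ft_torque(): the same for the moment, N m.
- manip.get_grip_width(): opening from 0.0 (shut) to 1.0 (fully open).
- manip.get_grasp_force(): force on a finger pad.
Only numpy, scipy, OpenCV 4.12 (cv2) and the standard library are available. Lean on these libraries where they do the work, as an engineer would, in place of code of your own. Each camera call takes 0.05 s, during which the arm holds its last target. There are 200 camera calls.

## Working session

There is one attempt and no reset: what is moved stays moved. The work goes in short steps, each a Python script; the robot and the scene stay as the last script left them, time stands still between calls to the robot, and variables do not carry over. Pictures are saved under pics/ and viewed, at most 10 in all, crops included, and the job is handed in when it is done.

```bash
ls; mkdir -p pics
python3 - <<'E'
from workcell import manip
import cv2,numpy as np
for n in("top","side"):
    im,d=manip.read_camera(n); c=manip.get_calibration(n)
    cv2.imwrite(f"pics/{n}0.png",im[:,:,::-1]); np.savez(f"{n}0.npz",im=im,d=d,**c)
    print(n,c)
print(manip.get_time())
E
```

```text
pics
top {'fx': 468.0581328317229, 'fy': 468.0581328317229, 'cx': 318.32100786266454, 'cy': 233.0405734157012, 'extrinsics': array([[ 0.00674421, -0.98356511,  0.18042777,  0.30347752],
       [-0.99989535, -0.00432364,  0.01380568, -0.06616262],
       [-0.01279868, -0.180502  , -0.98349134,  1.52012632],
       [ 0.        ,  0.        ,  0.        ,  1.        ]])}
side {'fx': 442.51779640693195, 'fy': 442.51779640693195, 'cx': 317.2739883292945, 'cy': 244.40848141278332, 'extrinsics': array([[-0.84408488, -0.35045893,  0.40583154,  0.12870753],
       [-0.53612876,  0.56473807, -0.62740487,  0.66124083],
       [-0.00930888, -0.74716093, -0.66457798,  0.83635914],
       [ 0.        ,  0.        ,  0.        ,  1.        ]])}
0.1
```

View pics/top0.png

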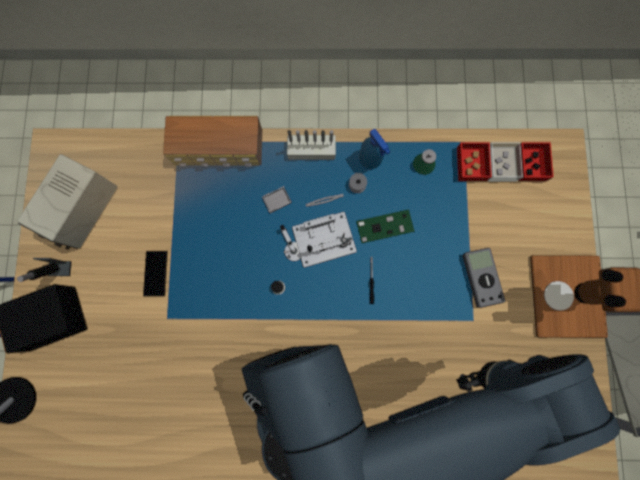

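View pics/side0.png

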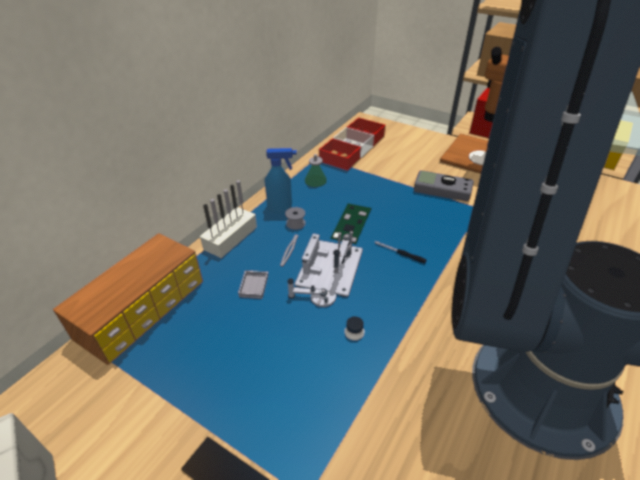

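The top view shows the vise at about px (325,240), with the leg on its left (hinge ≈(292,253), post ≈(282,229)) and the board to its right. The side view shows the vise at (330,265), with the handle post at about (337,260). I'll enlarge both.

Run:
```python
import cv2
a=cv2.imread("pics/top0.png")[180:305,255:420]; b=cv2.imread("pics/side0.png")[215:345,240:400]
a=cv2.resize(a,(792,600),interpolation=cv2.INTER_CUBIC); cv2.imwrite("pics/topz.png",a)
b=cv2.resize(b,(738,600),interpolation=cv2.INTER_CUBIC); cv2.imwrite("pics/sidez.png",b)
```

```text
(no output)
```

View pics/topz.png

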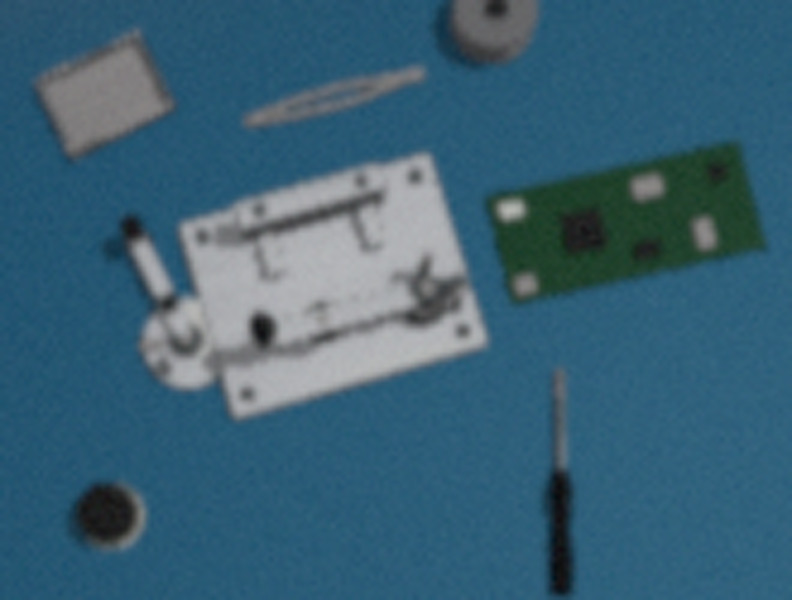

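View pics/sidez.png

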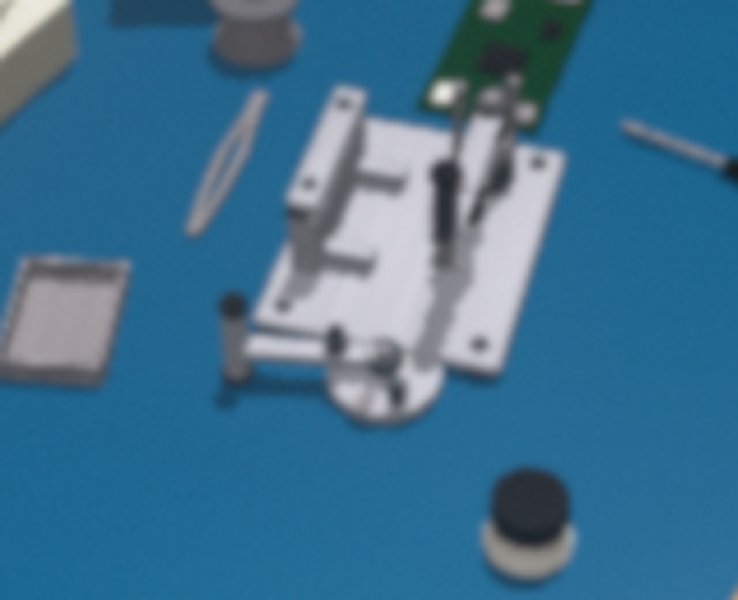

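The zooms put the leg post cap at top px (282.3,227.3) and side px (290.5,280.7). The handle cap is at top (309.6,248.1) and side (336.5,251.9). The plate corners are clear. Next I'll cast rays and cross-check the results.

```bash
cat > h.py <<'E'
import numpy as np, cv2
from workcell import manip
from scipy.spatial.transform import Rotation as R
def ray(c,px):
    E=c["extrinsics"]; return E[:3,3],E[:3,:3]@np.array([(px[0]-c["cx"])/c["fx"],(px[1]-c["cy"])/c["fy"],1])
def plane(c,px,z):
    o,d=ray(c,px); return o+d*(z-o[2])/d[2]
def tri(a,pa,b,pb):
    o1,d1=ray(a,pa);o2,d2=ray(b,pb)
    s=np.linalg.lstsq(np.c_[d1,-d2],o2-o1,rcond=None)[0]; p,q=o1+s[0]*d1,o2+s[1]*d2
    return (p+q)/2,np.linalg.norm(p-q)
def att(t,k=0):  # tool down, closing line along world angle t
    return (R.from_euler('z',t+np.pi/2+k*np.pi)*R.from_euler('x',np.pi)).as_rotvec()
E
python3 - <<'E'
from h import *
np.set_printoptions(precision=4,suppress=True)
T=np.load("top0.npz");S=np.load("side0.npz")
print("post",tri(T,(282.3,227.3),S,(290.5,280.7)),plane(T,(282.3,227.3),.057),plane(S,(290.5,280.7),.057))
print("handle",tri(T,(309.6,248.1),S,(336.5,251.9)),plane(T,(309.6,248.1),.12),plane(S,(336.5,251.9),.12))
z=lambda u,v:(255+u/4.8,180+v/4.8)
C=np.array([plane(T,z(*p),.014) for p in[(180,222),(430,152),(487,346),(235,418)]])  # (+x+y),(+x-y),(-x-y),(-x+y)
c=C.mean(0); ey=(C[0]-C[1]+C[3]-C[2])/2; ex=(C[0]-C[3]+C[1]-C[2])/2
print("c",c,"sizes",np.linalg.norm(ex),np.linalg.norm(ey),"yaw",np.arctan2(ex[1],ex[0]),np.arctan2(ey[1],ey[0])-np.pi/2)
yaw=np.arctan2(-ey[0],ey[1])
W=lambda x,y:c[:2]+R.from_euler('z',yaw).as_matrix()[:2,:2]@[x,y]
print("hinge",W(-10,105),"pivot",W(-30,-55),"handle exp",W(-30,55))
for n,p,h in[("tray",(105,95),.016),("jar",(107,512),.035),("driver",(558,480),.01)]: print(n,plane(T,z(*p),h))
v=tri(T,(282.3,227.3),S,(290.5,280.7))[0][:2]-W(-10,105);print("leg r",np.hypot(*v),"ang",np.arctan2(v[1],v[0])-yaw)
print(manip.get_tool_rot())
E
```

```text
post (array([0.5905, 0.0696, 0.0542]), np.float64(0.0001257483061835656)) [0.59   0.0694 0.057 ] [0.5888 0.0717 0.057 ]
handle (array([ 0.5146, -0.0203,  0.1161]), np.float64(0.0002878654935686789)) [ 0.5139 -0.0204  0.12  ] [ 0.5127 -0.0165  0.12  ]
c [ 0.5598 -0.0649  0.014 ] sizes 0.13974569421159064 0.17752724327587113 yaw 0.2803462268879949 0.2839453481066194
hinge [-38.455   97.9292] pivot [-12.8309 -61.267 ] handle exp [-43.6469  44.3284]
tray [0.6909 0.0931 0.016 ]
jar [0.4029 0.0833 0.035 ]
driver [ 0.4277 -0.2163  0.01  ]
leg r 105.36149006871575 ang -1.4751016493284452
[-3.0935 -0.5419  0.0003]
```

In metres this gives:
- **Vise:** centre (0.560,-0.065), yaw 0.282.
- **Leg:** hinge (0.521,0.033), radius 78 mm (80 expected), angle about 0.20.
- **Jaw:** pivot (0.546,-0.126). The measured handle is within 2 mm of where the plate predicts it.

These all agree, so I'll grip the post now.

```bash
cat >> h.py <<'E'
YAW=.282; HINGE=np.array([.521,.0332]); PIVOT=np.array([.5457,-.1258])
def legp(th,r=.080): a=YAW+th; return HINGE+r*np.array([np.cos(a),np.sin(a)]), a+np.pi/2
def jawp(th,r=.110): a=YAW+th+np.pi/2; return PIVOT+r*np.array([np.cos(a),np.sin(a)]), a+np.pi/2
E
python3 - <<'E'
from h import *
np.set_printoptions(precision=3,suppress=True)
for k in(0,1):
    for f,th in((legp,.2),(legp,1.6),(jawp,0),(jawp,.87)):
        p,t=f(th); print(k,f.__name__,th,p,manip.ik([*p,.03 if f is legp else .073],att(t,k)))
E
```

```text
0 legp 0.2 [0.592 0.07 ] [ 0.118  0.518 -0.119  0.934  0.    -0.364]
0 legp 1.6 [0.497 0.109] [ 0.217  0.361 -0.37   0.84   0.    -1.665]
0 jawp 0 [ 0.515 -0.02 ] [-0.039  0.33  -0.292  0.949  0.    -1.892]
0 jawp 0.87 [ 0.445 -0.081] [-0.18   0.212 -0.453  0.906 -0.    -2.903]
1 legp 0.2 [0.592 0.07 ] [ 0.118  0.518 -0.119  0.934  0.     2.778]
1 legp 1.6 [0.497 0.109] [ 0.217  0.361 -0.37   0.84   0.     1.476]
1 jawp 0 [ 0.515 -0.02 ] [-0.039  0.33  -0.292  0.949  0.     1.25 ]
1 jawp 0.87 [ 0.445 -0.081] [-0.18   0.212 -0.453  0.906  0.     0.239]
```

Run:
```python
from h import *
np.set_printoptions(precision=3,suppress=True)
p=np.array([.5905,.0696]); t=YAW+.2+np.pi/2
manip.move_to([*p,.16],att(t,1)); manip.gripper_to(.6)
im,d=manip.read_camera("wrist"); cv2.imwrite("pics/w1.png",im[:,:,::-1])
hit=manip.servo_line([*p,.030],f_stop=10); print(hit,manip.get_eef_pos(),manip.get_wrist_force())
if not hit:
    manip.gripper_to(0,40); print(manip.get_grip_width(),manip.get_grasp_force(),manip.get_wrist_force())
print(manip.get_time())
```

```text
False [0.591 0.07  0.031] [0.78  0.574 0.576]
0.159859771698671 38.84203412337229 [-0.343  0.988  5.279]
4.4833
```

View pics/w1.png

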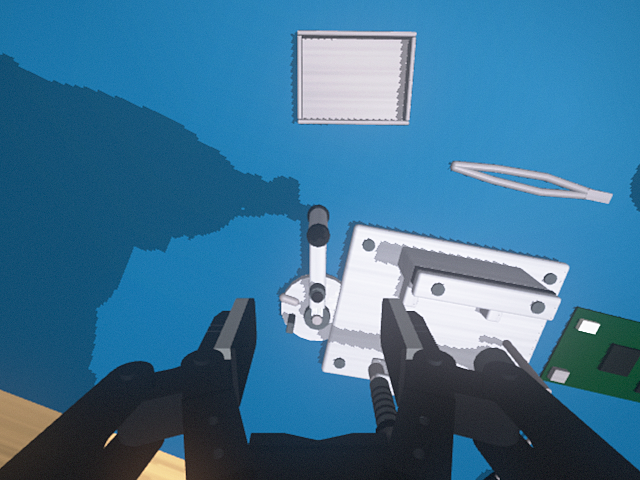

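The wrist view shows the post cap at (318,235), centred between the fingers, with the leg pointing straight down the picture to its hinge at (316,320). The grip width of 0.16 × 85 ≈ 13.6 mm matches the 14 mm post, so it's held. Now I'll swing the leg out.

Run:
```python
from h import *
np.set_printoptions(precision=3,suppress=True)
z=.030
for th in np.r_[np.linspace(.2,1.5,9)[1:],1.63]:
    p,t=legp(th)
    hit=manip.servo_line([*p,z],att(t,1),max_speed=.06,f_stop=30 if th>1.55 else 60)
    e=manip.get_eef_pos(); v=e[:2]-HINGE
    print(round(th,2),hit,"ang",np.arctan2(v[1],v[0])-YAW,"r",np.hypot(*v),manip.get_wrist_force(),manip.get_grip_width())
    if hit: break
manip.wait(.3); print(manip.get_time())
im,d=manip.read_camera("top"); cv2.imwrite("pics/t2.png",cv2.resize(im[180:305,255:420,::-1],(792,600),interpolation=cv2.INTER_CUBIC))
```

```text
0.36 False ang 0.36476205274373236 r 0.0792580128288159 [-6.669 -4.355 10.871] 0.1602912006293756
0.52 False ang 0.5270974774182369 r 0.07941988632847354 [-5.138 -3.809 10.048] 0.15879105346379688
0.69 False ang 0.6887407296267887 r 0.07958136911131809 [-4.07  -3.982  9.407] 0.15494786535675478
0.85 False ang 0.8501753682406521 r 0.07976307157776757 [-3.172 -3.464  8.254] 0.15811435706929833
1.01 False ang 1.0118262838353371 r 0.07992703139192063 [-2.811 -2.13   7.772] 0.15468489446964093
1.18 False ang 1.1738196156493665 r 0.0800990535943297 [-1.752 -0.325  6.21 ] 0.1614994581203534
1.34 False ang 1.3354863364699354 r 0.08021921388162781 [-2.362  1.182  7.243] 0.15371949245461972
1.5 False ang 1.4995802700694758 r 0.08038301034855296 [-3.657  1.891  8.373] 0.1574609826712064
1.63 True ang 1.5929819908527816 r 0.08043528220211515 [ 8.84   3.983 -5.856] 0.15906466739013986
7.975
```

The force jumped at about 1.59 rad, 2 mm past the nominal stop, so the leg is on the stop with the catch behind it. I'll release, lift, and look before going to the handle.

Run:
```python
from h import *
np.set_printoptions(precision=3,suppress=True)
manip.gripper_to(.45)
e=manip.get_eef_pos(); manip.servo_line([e[0],e[1],.19],max_speed=.15)
p,t=jawp(0)
manip.move_to([*p,.20],att(t,1)); 
im,d=manip.read_camera("wrist"); cv2.imwrite("pics/w2.png",im[:,:,::-1])
print(manip.get_eef_pos(),manip.get_wrist_force(),manip.get_time())
```

```text
[ 0.515 -0.02   0.199] [ 0.693 -0.243 -1.187] 10.2417
```

View pics/w2.png

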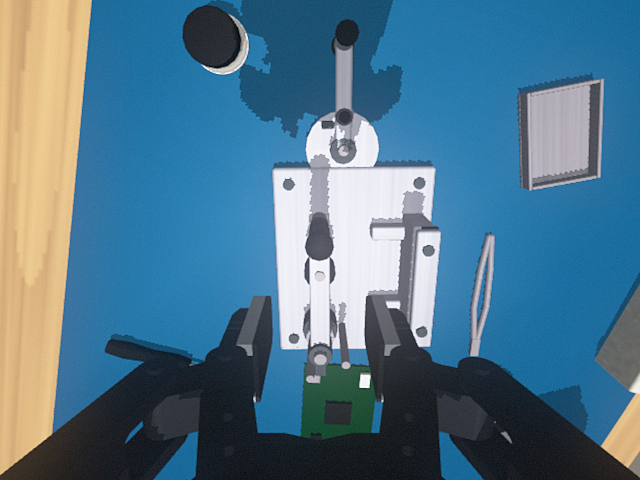

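The wrist view shows the leg straight out along the vise's +y (post (346,33), hinge (343,150), parallel to the plate edge). The handle cap at (319,240) sits centred between the fingers, so I'll grip it and pull.

Run:
```python
from h import *
np.set_printoptions(precision=3,suppress=True)
z=.074
p,t=jawp(0)
hit=manip.servo_line([*p,z],f_stop=12); print(hit,manip.get_eef_pos(),manip.get_wrist_force())
if not hit:
    manip.gripper_to(0,70); print(manip.get_grip_width(),manip.get_grasp_force())
    if .12<manip.get_grip_width()<.22:
        for th in (.2,.4,.6,.78,.90):
            p,t=jawp(th)
            hit=manip.servo_line([*p,z],att(t,1),max_speed=.06,f_stop=30 if th>.8 else 60)
            v=manip.get_eef_pos()[:2]-PIVOT
            print(th,hit,"ang",np.arctan2(v[1],v[0])-YAW-np.pi/2,"r",np.hypot(*v),manip.get_wrist_force(),manip.get_grip_width())
            if hit: break
manip.wait(.5); print(manip.get_wrist_force(),manip.get_grasp_force(),manip.get_joint_vel(),manip.get_time())
im,d=manip.read_camera("wrist"); cv2.imwrite("pics/w3.png",im[:,:,::-1])
```

```text
False [ 0.516 -0.02   0.075] [0.469 0.295 0.114]
0.15046906276704683 63.9753334314446
0.2 False ang 0.19142712718010557 r 0.10972648829621892 [1.692 2.151 8.381] 0.1535048572874661
0.4 False ang 0.3905763447746091 r 0.1095124433146847 [2.112 3.976 8.896] 0.15253532719553548
0.6 False ang 0.5915366191433975 r 0.1093514587417137 [ 1.791  4.688 10.129] 0.1540773221255489
0.78 False ang 0.7725801328047175 r 0.1092162643090687 [2.921 6.029 8.97 ] 0.1537493011142481
0.9 True ang 0.8566824947660954 r 0.10906501307708313 [ 8.353 20.162  2.532] 0.1497691308877761
[ 7.235 19.045  2.481] 67.40775269878213 [-0.001  0.     0.001 -0.    -0.001  0.001] 14.3833
```

View pics/w3.png

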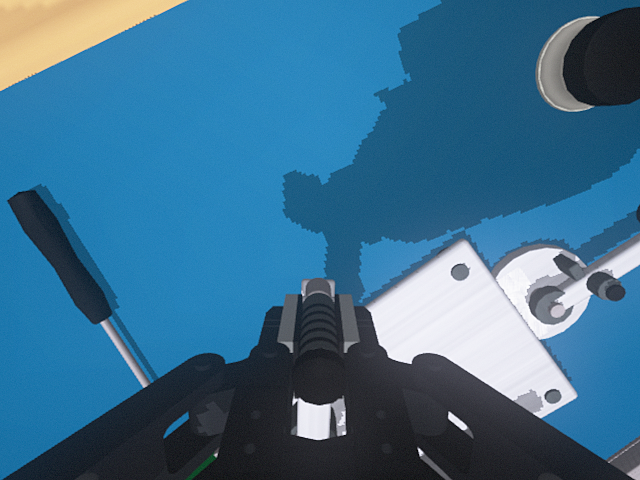

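The handle at (319,340) is gripped, with about 20 N on it against the stop where the spring alone gives about 7 N. The leg is still straight out at right, and the driver and jar haven't been disturbed. I'll hand it in.

```bash
python3 -c "
from workcell import manip
print(manip.sign_off())"
```

```text
the job is handed in; nothing more can be done
None
```

I handed the job in at about 14.4 s of the 48 s: the leg is out on its end stop, and the fingers are holding the jaw arm back against its stop. In the camera views I checked, nothing else on the bench had moved; the hand-in gave no verdict.

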